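Unlock the transport cradle and lift the optics carrier level

ROBOT

A 6-joint arm with a two-finger parallel gripper is mounted at the origin on a cart in front of the work surface, level with it; the furniture and walls round the work are solid. World frame = base frame: x ahead of the robot, y to its left, z up, the work surface at z = 0. Lengths are in m, angles in degrees, forces in N, time in s.
With the tool pointing down it reaches from about 0.275 to 0.725 m from the base axis. Payload 5.6 kg.
Tool frame: the origin (TCP) lies midway between the tips of the shut fingers; the grasp point (between the pads) lies 19 mm behind it (robot.grasp_offset is the distance from the TCP to the grasp point, in m); x points along the fingers, y is the direction in which the jaws open and shut, and the axes are right-handed (so a half turn about x gives the same grasp; the last joint's range is limited). The gripper opens to 85 mm and grips with 20 to 120 N. Pads are 22 mm wide; open, the fingers measure 114 mm over their backs; the gripper's body (76 mm by 85 mm) begins 54 mm behind the grasp point. The pads swing forward as they close: fully open they stand 13 mm farther back than shut.
Start: joints at [-59.324, 14.616, 6.199, 0, -81.583, -16.306], TCP at [0.137, -0.533, 0.231] pointing down, gripper open.
Joint ranges: [-168.99, 168.99], [-69.2, 112.95], [-62.41, 85.93], [-164.36, 98.24], [-168.68, -3.75], [-174.98, 174.98]. Speed limits (degrees/s): [147.25, 147.25, 180, 180, 180, 180].

INTERFACE

Orientations are given as a 3x3 rotation matrix whose columns are the frame's x, y, z axes.
In Python, from rig import robot gives the robot as it stands.
- The arm moves only by the tool send_rows, never from a script. Its argument "rows" is a list of rows, each a list of 3 entries, a list of its own where there are three numbers: the shift along the tool's x, y, z normalised to -1 to 1, where 1 is 30 cm, then the turn, a rotation vector about the tool's x, y, z normalised to -1 to 1, where 1 is 0.5 rad, then the gripper command: -1 is shut, 1 is fully open, values between are in proportion. In form: [[[x, y, z], [rx, ry, rz], claw], ...]. A call has 1 to 8 rows; each row is the pose to reach, as a shift and turn from the pose measured when the call began, along the tool's axes at that moment; what a row does not reach only later rows make up. A row lasts 1/12 s, in which the tool goes at most 41.7 mm and 7.16 degrees, less where a joint would pass 70% of its speed; a pose out of reach is approached as far as the arm can. A call with a number of a shift or a turn outside -1 to 1 is refused whole. A call with a gripper value outside its range is refused whole. The fingers move at their own pace and stop on an object; "grip_force" is the grip in N (left out, the last holds). Time passes only in rows, so rows that repeat a pose let the fingers close. It gives the time, the measured TCP pose, the force and the opening at its end, in the units of the state.
- robot.observe(): the state, without advancing time (a new reading comes with each control period).
- robot.read_camera(name): name is "scene" or "side" or "wrist"; returns the picture (384x512x3 uint8, red, green, blue); there is no depth.
- robot.calibration(name): a dict with "vertical_fov" (degrees; the focal length in pixels is half the picture's height over the tangent of half this angle, whatever the lens; pixels are square), "cx", "cy" (the principal point, pixels), "k1" (the pictures are not rectified: a ray, as slopes to the right and down, at radius r is drawn at 1 + k1 r^2 times it, then the intrinsics apply), "rvec" (rotation vector, rad) and "tvec" (3), from world to camera coordinates, as OpenCV has them; the wrist camera has in their place "mount" (4x4, takes a point from camera to tool coordinates, whose origin is the TCP and whose axes are the tool frame's). Camera axes: x right, y down, z forward; pixel columns grow to the right and rows downward; lengths in m; the calibration is good to about 2 mm. A picture is of the moment at which its call begins: read the wrist's pose just before it. calibration takes no time and is no camera call.
- robot.hand_in(): hands the job in, once; it reports no verdict.
The state is a dict: "time_s": time; "joint_pos": joint angles; "dq": joint speeds; "tau": joint torques, N m; "eef_pos": TCP position; "orientation": TCP orientation; "wrist_force": force on the tool from outside, world axes, zero at the start; "wrist_torque": the same for the moment, N m; "grip_width": finger opening in m.
Only numpy, scipy, OpenCV 4.12 (cv2) and the standard library are available. Lean on these libraries where they do the work, as an engineer would, in place of code of your own. Each camera call takes 0.05 s, during which the arm holds its last target.

TASK

Slide the transport lock at the end of the cradle away from the optics carrier, fully to its end stop. Then take the carrier by its handle bar, lift it straight up out of the cradle to at least 12 cm above its seat without tipping it, and finish while still holding it there over the cradle, level and steady, with the lens tube and the mirror mount still standing in their recesses. Leave the other things on the worktop where they are.

Things in the scene. Friction and masses are not known exactly. Their poses are not given: they have to be found in the camera images.
- cradle: Fixed docking cradle: aluminium base plate 112 x 290 x 10 with a nest for the carrier and, beyond the nest's +y end, the lock's track. Origin on the worktop under the centre of the nest; z up, x across the cradle, y along it towards the lock. Corner guides round the nest rise to 29 above the worktop with 2 clearance; the track's side rails rise to 40 (they end 21 from the track's centre line, in x), its end-stop bar to 46.
- lock (a joint): Transport lock, a sliding steel bolt: 0 m = fully locked (its tongue reaches 12 mm over the carrier's end, so that the carrier cannot be lifted), 0.030 m = at its end stop, fully unlocked. Slides along the cradle's +y, away from the carrier; starts between 0 and 0.004. Stiff with about 2.5 N of friction, stays where it is left, has no spring.
- lock_grip (a point): Middle of the upper part of the lock's upright black knob, 66 mm above the worktop; moves with the lock. Knob 16 (cradle x) x 20 (cradle y), from 44 to 84 above the worktop. Axes as the cradle's. It can be pinched from above across x.
- carrier: Loose optics carrier: aluminium plate 90 x 180 x 10 with a bridge handle over its middle, 0.30 kg (0.43 kg with its load, varying by up to 20 %), balanced to within about 1 cm of the handle's centre. Origin at the centre of the plate's underside; z up, y along its length. It rests in the cradle 20 mm above the worktop, axes parallel to the cradle's.
- handle (a point): Centre of the carrier's handle bar, 55 mm above the plate's underside (75 above the worktop when seated). Black bar 14 (carrier x) x 68 (carrier y) x 20 high on two round posts; 35 of free height between plate and bar. Axes as the carrier's. Pinch it across x.
- round_seat (a point): The lens tube's place on the carrier: a point 13 mm above the floor of the round recess (diameter 33, 4 deep), where the tube's centre belongs; 58 mm from the plate's centre towards the lock (+y).
- square_seat (a point): The mirror mount's place on the carrier: a point 22 mm above the floor of the rectangular recess (48 x 43, 4 deep), where the mount's centre belongs; 58 mm from the plate's centre away from the lock (-y).
- tube_centre (a point): Centre, half-way up, of the black lens tube (diameter 31, 26 high) that stands loose in the round recess.
- mount_centre (a point): Centre, half-way up, of the black mirror mount (39 x 44 x 44) that stands loose in the rectangular recess.
- pen_mid (a point): Bystander, to be left alone: pen lying flat, 132 long, 10 thick; point at its centre.
- glue_tube_mid (a point): Bystander, to be left alone: adhesive tube lying flat, 34 x 91 x 14; point at its centre.
- screw_tin_mid (a point): Bystander, to be left alone: round lidded tin, diameter 63, 32 high; point at its centre.
- small_carton_mid (a point): Bystander, to be left alone: small carton, 51 x 60 x 30; point at its centre.
- hex_key_mid (a point): Bystander, to be left alone: L-shaped hex key lying flat, 26 x 77 x 6; point at its centre.
- tissue_pack_mid (a point): Bystander, to be left alone: flat booklet of lens tissue, 105 x 68 x 10; point at its centre.
Mind the look-alikes: they are no part of the job. Leave any green look-alike of the part that bears mount_centre alone.

How it is judged:
By the outcome, as a careful person would: the job done as asked, in the order asked, and still so for the second after the job is handed in, while the arm keeps its last pose, push and grip.
It also fails if it takes over 42 s, if anything falls off the work surface, if the arm or the gripper's body presses on something with over 40 N, if the wrist force passes 120 N, or if a joint passes its speed limit or range.

## Working session

There is one attempt and no reset: what is moved stays moved. The work goes in short steps, Python scripts to look and compute and a tool call to move; the robot and the scene stay as the last step left them, time stands still between calls to the robot, and variables do not carry over. Pictures are saved under pics/ and viewed, and the job is handed in when it is done.

Besides the shell and the picture viewer there is one more tool, called after "Emit:" as name([rows], argument=value, ...), one row to a line, values as JSON. send_rows: Moves the arm, as the interface text tells. Scaled input: -1 to 1 covers 30 cm each way for a shift and 0.5 rad each way for a turn. Its arguments: {"type":"object","properties":{"rows":{"type":"array"},"grip_force":{"type":"number"}},"required":["rows"]}

```bash
ls; mkdir -p pics; cat > h.py <<'E'
import numpy as np, cv2
from rig import robot
def K(c):
    f=192/np.tan(np.radians(c['vertical_fov'])/2); return f
def ext(name,st=None):
    c=robot.calibration(name)
    if 'rvec' in c:
        R,_=cv2.Rodrigues(np.array(c['rvec'],float)); t=np.array(c['tvec'],float).ravel()
        return c,R.T,-R.T@t   # cam->world rot, cam centre
    M=np.array(c['mount'],float); Rt=np.array(st['orientation'],float); p=np.array(st['eef_pos'])
    return c,Rt@M[:3,:3],Rt@M[:3,3]+p
def ray(E,u,v):
    c,R,o=E;f=K(c)
    xd,yd=(u-c['cx'])/f,(v-c['cy'])/f
    x,y=xd,yd
    for _ in range(50):
        s=1+c['k1']*(x*x+y*y); x,y=xd/s,yd/s
    d=R@np.array([x,y,1.]); return o,d/np.linalg.norm(d)
def plane(E,u,v,z):
    o,d=ray(E,u,v); return o+d*(z-o[2])/d[2]
def proj(E,P):
    c,R,o=E;f=K(c); q=R.T@(np.array(P)-o); x,y=q[0]/q[2],q[1]/q[2]; s=1+c['k1']*(x*x+y*y)
    return np.array([f*x*s+c['cx'],f*y*s+c['cy']])
def tri(obs):
    A=np.zeros((3,3));b=np.zeros(3)
    for E,u,v in obs:
        o,d=ray(E,u,v);P=np.eye(3)-np.outer(d,d);A+=P;b+=P@o
    X=np.linalg.solve(A,b)
    return X,[np.round(proj(E,X)-[u,v],1) for E,u,v in obs]
E
python3 - <<'E'
from h import *
st=robot.observe();print(st)
for n in['scene','side','wrist']:
    im=robot.read_camera(n);cv2.imwrite(f'pics/{n}0.png',im[:,:,::-1]);print(n,robot.calibration(n))
E
```

```text
pics
{'time_s': 0.0, 'joint_pos': array([-5.93243646e+01,  1.46522759e+01,  6.12914297e+00, -2.73542807e-02,
       -8.15837866e+01, -1.63066361e+01]), 'dq': array([-0.10408052,  0.03913008, -0.0961459 , -0.04977059, -0.04061445,
       -0.03395049]), 'tau': array([ 9.33466799e-04, -3.86630237e+01,  2.37935901e+01,  5.36467999e+00,
       -6.21475599e-03, -2.06455644e-05]), 'eef_pos': array([ 0.13641945, -0.53228395,  0.23039192]), 'orientation': array([[-5.45836986e-04, -2.48097142e-01,  9.68735005e-01],
       [ 1.84590462e-03,  9.68733249e-01,  2.48097733e-01],
       [-9.99998147e-01,  1.92361334e-03, -7.08067764e-05]]), 'wrist_force': array([-0.03792349,  0.81384983,  0.08730995]), 'wrist_torque': array([ 0.00222661, -0.01848645,  0.01079131]), 'grip_width': 0.08539089516551279}
scene {'vertical_fov': 46.08819236180285, 'cx': 250.81667885804012, 'cy': 191.0850517710773, 'k1': -0.07654830648805426, 'rvec': array([ 1.94207178, -0.59614869,  0.3586774 ]), 'tvec': array([-0.46538979,  0.19437248,  1.00080799])}
side {'vertical_fov': 47.13090779947492, 'cx': 263.6439109113892, 'cy': 185.84715385237422, 'k1': -0.0037989229415028034, 'rvec': array([ 0.55114037, -2.39325606,  1.58913609]), 'tvec': array([0.45587334, 0.16027824, 1.11660815])}
wrist {'vertical_fov': 59.41588034565346, 'cx': 254.0203220359923, 'cy': 182.11927547392912, 'k1': -0.053703495571967345, 'mount': array([[-6.83147102e-04, -2.70598050e-01,  9.62692177e-01,
        -1.43379088e-01],
       [ 9.99999550e-01,  4.48862982e-04,  8.35789737e-04,
         7.60740216e-05],
       [-6.58279955e-04,  9.62692315e-01,  2.70597622e-01,
        -6.87019932e-02],
       [ 0.00000000e+00,  0.00000000e+00,  0.00000000e+00,
         1.00000000e+00]])}
```

View pics/scene0.png

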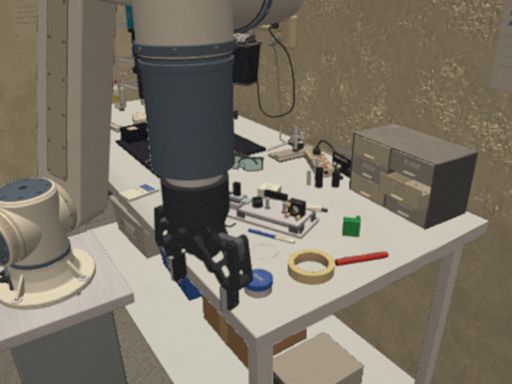

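View pics/side0.png

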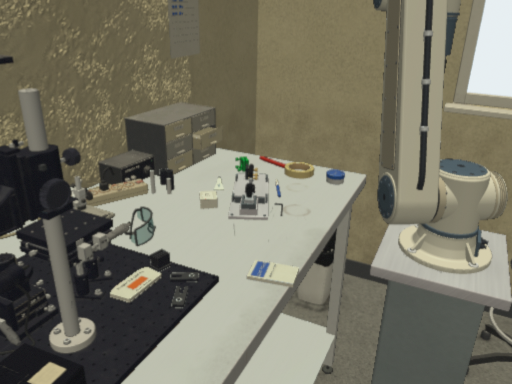

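View pics/wrist0.png

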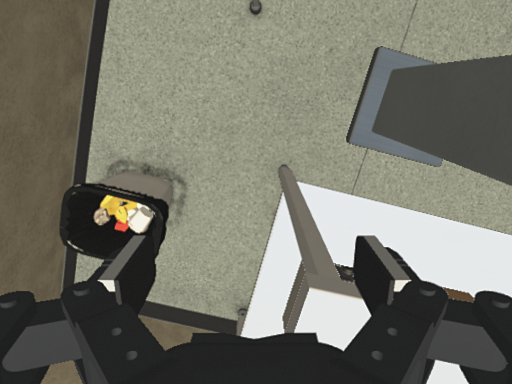

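The scene view shows the cradle at about (270,210), partly behind the arm. In the side view it is at about (252,195). The green look-alike is at scene (352,226) and side (243,163). I'll crop both views closer.

```bash
python3 - <<'E'
import cv2
a=cv2.imread('pics/scene0.png')[170:260,210:380];cv2.imwrite('pics/sc1.png',cv2.resize(a,None,fx=4.6,fy=4.6,interpolation=cv2.INTER_CUBIC))
a=cv2.imread('pics/side0.png')[145:235,185:305];cv2.imwrite('pics/si1.png',cv2.resize(a,None,fx=6,fy=6,interpolation=cv2.INTER_CUBIC))
from h import *
for n,u,v in(('scene',270,212),('side',252,195),('side',250,212),('scene',237,187)):
    print(n,plane(ext(n),u,v,.03))
E
```

```text
scene [ 0.56637786 -0.08229195  0.03      ]
side [ 0.54579836 -0.00770229  0.03      ]
side [0.50035977 0.09657336 0.03      ]
scene [0.57886738 0.10391432 0.03      ]
```

View pics/sc1.png

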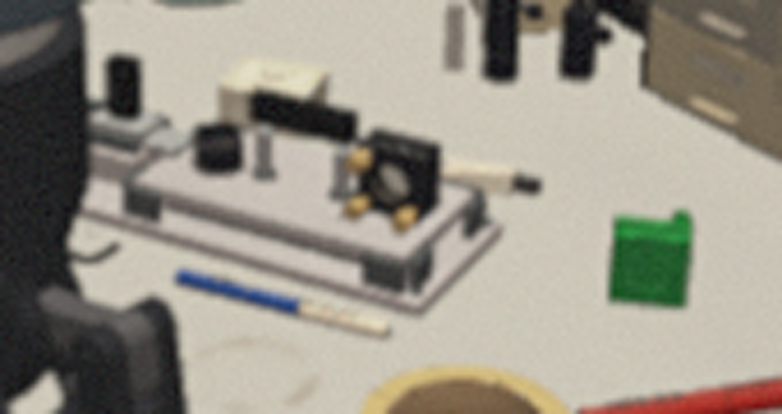

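View pics/si1.png

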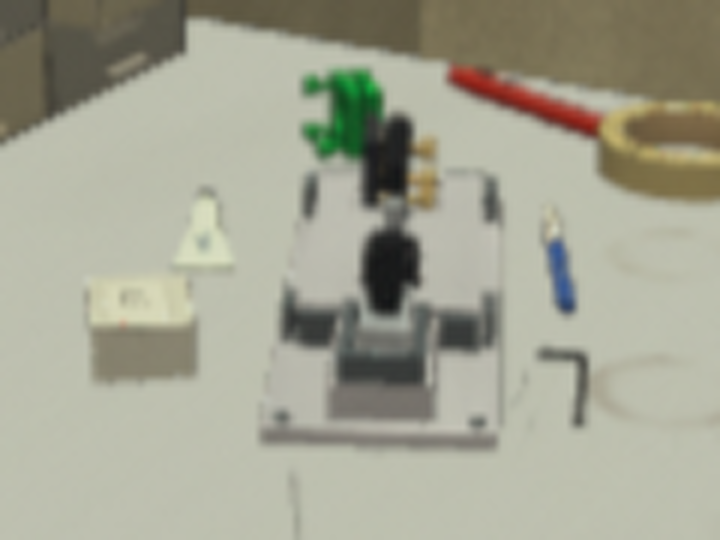

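```bash
python3 - <<'E'
from h import *
S=ext('scene');D=ext('side')
def s(u,v):return (S,u/4.6+210,v/4.6+170)
def d(u,v):return (D,u/6+185,v/6+145)
print('knob top',tri([s(124,60),d(392,236)]))
print('knob mid',tri([s(124,85),d(392,270)]))
# base plate corners: far right corner (scene (500,228)), near (420,312)
for p in [(500,228),(420,312)]: print(plane(*s(*p),.01))
for p in [(262,435),(497,440),(500,172)]: print(plane(*d(*p),.01))
print('handle ends',plane(*s(255,105),.075),plane(*s(357,120),.075))
print(proj(D,[.55,-.05,.075]))
E
```

```text
knob top (array([0.53374097, 0.02998342, 0.0816439 ]), [array([-0.1,  0.1]), array([-0.1, -0.1])])
knob mid (array([0.53336876, 0.03063386, 0.0645357 ]), [array([-0.2,  0.2]), array([-0.2, -0.2])])
[ 0.6697774  -0.16194439  0.01      ]
[ 0.57203605 -0.20789     0.01      ]
[0.55506034 0.11899011 0.01      ]
[0.45659483 0.07257582 0.01      ]
[ 0.59476999 -0.23585924  0.01      ]
handle ends [ 0.57070165 -0.05504888  0.075     ] [ 0.60693033 -0.10508591  0.075     ]
[257.17741274 176.16542831]
```

Emit:
send_rows([
  [[-0.2, 0.63, 0.9], [-1, 0, 0], 1],
  [[-0.2, 0.63, 0.9], [-1, 0, 0], 1],
  [[-0.2, 0.63, 0.9], [-1, 0, 0], 1],
  [[-0.2, 0.63, 0.9], [-1, 0, 0], 1],
  [[-0.2, 0.63, 0.9], [-1, 0, 0], 1],
  [[-0.2, 0.63, 0.9], [-1, 0, 0], 1],
  [[-0.2, 0.63, 0.9], [-1, 0, 0], 1],
  [[-0.2, 0.63, 0.9], [-1, 0, 0], 1],
])

```text
time_s: 0.82
eef_pos: [0.3507, -0.2818, 0.2909]
orientation: [[-0.0, -0.682, 0.731], [0.001, 0.731, 0.682], [-1.0, 0.001, 0.001]]
wrist_force: [1.7, -1.0, 0.2]
grip_width: 0.0854
```

Emit:
send_rows([
  [[0, 0.12, 0.98], [-1, 0, 0], 1],
  [[0, 0.12, 0.98], [-1, 0, 0], 1],
  [[0, 0.12, 0.98], [-1, 0, 0], 1],
  [[0, 0.12, 0.98], [-1, 0, 0], 1],
  [[0, 0.12, 0.98], [-1, 0, 0], 1],
  [[0, 0.12, 0.98], [-1, 0, 0], 1],
  [[0, 0.12, 0.98], [-1, 0, 0], 1],
  [[0, 0.12, 0.98], [-1, 0, 0], 1],
])

```text
time_s: 1.48
eef_pos: [0.5436, -0.0503, 0.289]
orientation: [[-0.003, -0.95, 0.311], [0.002, 0.311, 0.95], [-1.0, 0.004, 0.001]]
wrist_force: [-2.2, -0.2, -0.8]
grip_width: 0.0853
```

Emit:
send_rows([
  [[0, 0, 0], [-1, 0, 0], 1],
  [[0, 0, 0], [-1, 0, 0], 1],
  [[0, 0, 0], [-1, 0, 0], 1],
  [[0, 0, 0], [-1, 0, 0], 1],
])

```text
time_s: 1.82
eef_pos: [0.5435, -0.0501, 0.2884]
orientation: [[-0.004, -0.983, -0.186], [0.002, -0.186, 0.983], [-1.0, 0.004, 0.003]]
wrist_force: [0.3, 0.0, 0.1]
grip_width: 0.0851
```

Emit:
send_rows([
  [[0, 0, 0], [-0.45, 0, 0], 1],
  [[0, 0, 0], [-0.45, 0, 0], 1],
  [[0, 0, 0], [-0.45, 0, 0], 1],
  [[0, 0, 0], [-0.45, 0, 0], 1],
])

```text
time_s: 2.15
eef_pos: [0.5434, -0.0501, 0.2881]
orientation: [[-0.005, -0.918, -0.397], [0.002, -0.397, 0.918], [-1.0, 0.003, 0.004]]
wrist_force: [-0.7, 0.3, -0.4]
grip_width: 0.0854
```

```bash
python3 - <<'E'
from h import *
import pickle
st=robot.observe();print(st['joint_pos'],st['dq'])
o={}
for n in['wrist','scene','side']:
    o[n]=robot.read_camera(n);cv2.imwrite(f'pics/{n}1.png',o[n][:,:,::-1])
pickle.dump(st,open('st1.pkl','wb'))
E
```

```text
[ 11.03596057  13.82794836  13.38764419  -0.18928381 -89.80098177
  12.3594514 ] [ 0.00270477 -0.1196433   0.0742006   0.13397735 -0.00247527 -1.0563486 ]
```

View pics/wrist1.png

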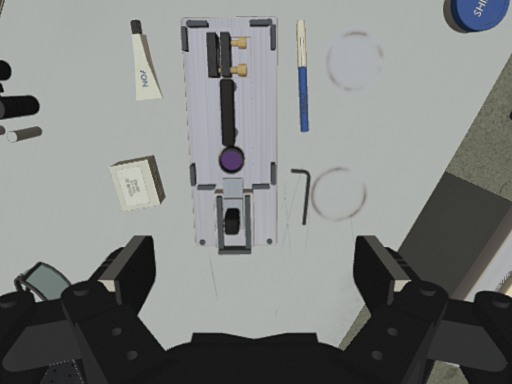

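The wrist view shows the whole cradle. The mount is at (228,54), the handle bar at (228,113), the tube at (231,160) and the knob at (232,220). The other black objects are two posts at (10,90) and the hex key at (305,195). The green look-alike is out of view. I'll crop closer to pick out pixels.

```bash
python3 - <<'E'
import cv2
a=cv2.imread('pics/wrist1.png')[5:260,170:290];cv2.imwrite('pics/w1c.png',cv2.rotate(cv2.resize(a,None,fx=3.1,fy=3.1,interpolation=cv2.INTER_CUBIC),cv2.ROTATE_90_COUNTERCLOCKWISE))
a=cv2.imread('pics/scene1.png')[170:250,190:320];cv2.imwrite('pics/sc2.png',cv2.resize(a,None,fx=6,fy=6,interpolation=cv2.INTER_CUBIC))
a=cv2.imread('pics/side1.png')[145:235,185:305];cv2.imwrite('pics/si2.png',cv2.resize(a,None,fx=6,fy=6,interpolation=cv2.INTER_CUBIC))
E
```

```text
(no output)
```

View pics/w1c.png

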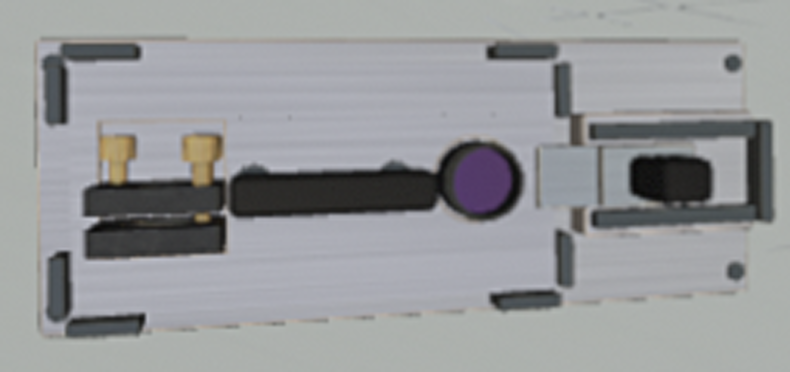

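View pics/sc2.png

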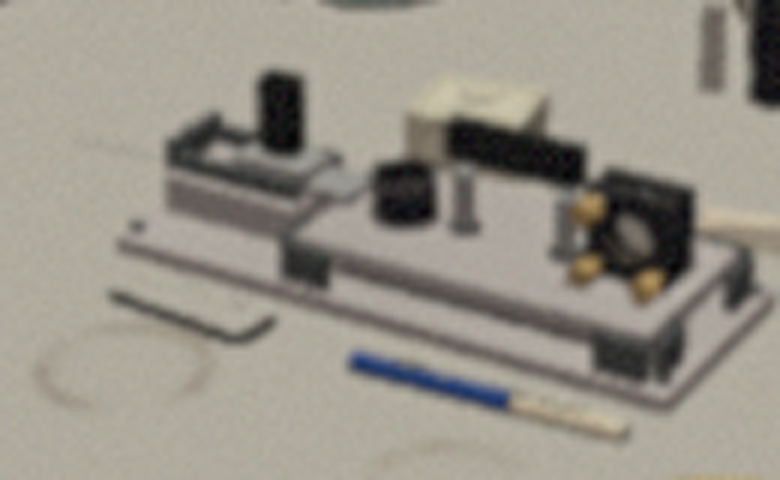

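View pics/si2.png

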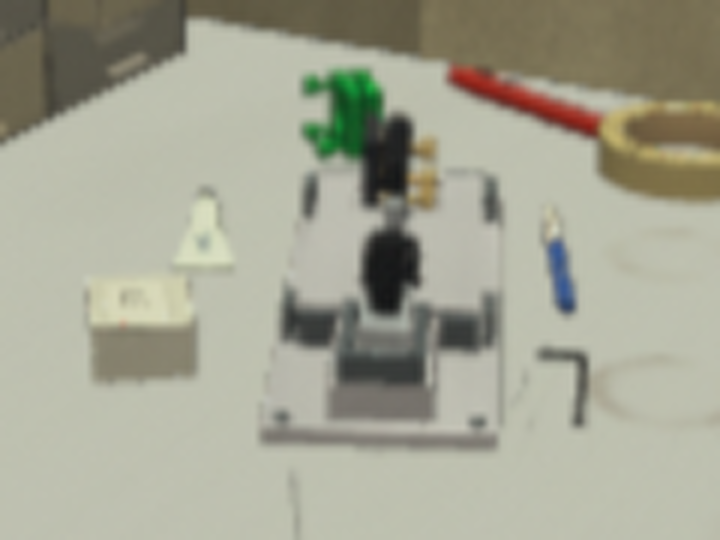

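```bash
cat > m1.py <<'E'
from h import *
import pickle
st=pickle.load(open('st1.pkl','rb'))
W=ext('wrist',st);S=ext('scene');D=ext('side')
def w(x,y):return (W,170+(371-y)/3.1,5+x/3.1)
def s(u,v):return (S,u/6+190,v/6+170)
def d(u,v):return (D,u/6+185,v/6+145)
print('knobtop 3view',tri([w(682,178),s(281,78),d(391,236)]))
print('knobtop W+S',tri([w(682,178),s(281,78)]), 'plane .084',plane(*w(682,178),.084))
print('handle W+S top',tri([w(334,194),s(517,134)]),plane(*w(334,194),.085))
a=plane(*w(231,194),.085);b=plane(*w(438,192),.085);print(a,b,np.linalg.norm(b-a),np.degrees(np.arctan2(-(b-a)[0],(b-a)[1])))
# base plate corners z=.01 and holes
c=[plane(*w(*p),.01) for p in[(37,38),(40,336),(745,38),(748,291)]]
print(np.array(c));
for i,j in((0,2),(1,3)): v=c[j]-c[i];print(np.linalg.norm(v),np.degrees(np.arctan2(-v[0],v[1])))
for i,j in((1,0),(3,2)): v=c[j]-c[i];print(np.linalg.norm(v),np.degrees(np.arctan2(-v[0],v[1]))+90)
h=[plane(*w(733,63),.01),plane(*w(736,271),.01)];print(h)
print('tube',plane(*w(484,180),.05),tri([w(484,180),s(406,170)]))
E
python3 m1.py
```

```text
knobtop 3view (array([0.53337737, 0.03219241, 0.0821224 ]), [array([-0.1, -1.3]), array([-0.5, -0.2]), array([-0.2, -0. ])])
knobtop W+S (array([0.53371241, 0.0326116 , 0.081813  ]), [array([-0.5, -1.2]), array([-0.5, -0.2])]) plane .084 [0.53286782 0.03278326 0.084     ]
handle W+S top (array([ 0.58602341, -0.07975398,  0.08194984]), [array([-0.8, -1.4]), array([-0.6, -0. ])]) [ 0.58460402 -0.07904484  0.085     ]
[ 0.59691756 -0.1090795   0.085     ] [ 0.57097721 -0.04749439  0.085     ] 0.06682534452777038 22.841383850193953
[[ 0.5757697  -0.19604306  0.01      ]
 [ 0.67751487 -0.15116483  0.01      ]
 [ 0.45585414  0.06738624  0.01      ]
 [ 0.55877954  0.11347893  0.01      ]]
0.28943865655113243 24.475485844911194
0.2900593009079736 24.163914106117282
0.11120312839980809 203.80153946044177
0.11277487750227844 204.12408764220376
[array([0.46849966, 0.06641924, 0.01      ]), array([0.55268196, 0.1044019 , 0.01      ])]
tube [ 0.56023487 -0.02651462  0.05      ] (array([ 0.56167761, -0.02784339,  0.05049595]), [array([-0.7, -1.4]), array([-0.7, -0.1])])
```

Emit:
send_rows([
  [[0.2, -0.079, 0.264], [-0.03, 0.008, -0.008], 0.2],
  [[0.4, -0.079, 0.264], [-0.03, 0.008, -0.008], 0.2],
  [[0.56, -0.079, 0.264], [-0.03, 0.008, -0.008], 0.2],
  [[0.56, -0.079, 0.264], [-0.03, 0.008, -0.008], 0.2],
  [[0.56, -0.079, 0.264], [-0.03, 0.008, -0.008], 0.2],
  [[0.56, -0.079, 0.264], [-0.03, 0.008, -0.008], 0.2],
  [[0.56, -0.079, 0.264], [-0.03, 0.008, -0.008], 0.2],
])

```text
time_s: 2.88
eef_pos: [0.5326, 0.0321, 0.1204]
orientation: [[-0.001, -0.911, -0.412], [-0.001, -0.412, 0.911], [-1.0, 0.001, -0.001]]
wrist_force: [0.5, 0.7, 2.0]
grip_width: 0.0512
```

```bash
python3 - <<'E'
from h import *
import pickle
st=robot.observe();print(st['eef_pos'],st['orientation'],st['grip_width'])
im=robot.read_camera('wrist');cv2.imwrite('pics/wrist2.png',im[:,:,::-1])
pickle.dump(st,open('st2.pkl','wb'))
W=ext('wrist',st)
print(proj(W,[.533,.0325,.084]),proj(W,st['eef_pos']),proj(W,[.5847,-.0795,.085]))
E
```

```text
[0.5326014  0.0321115  0.12041526] [[-9.87083772e-04 -9.11360746e-01 -4.11607356e-01]
 [-1.11680483e-03 -4.11606296e-01  9.11361076e-01]
 [-9.99998889e-01  1.35927481e-03 -6.11522184e-04]] 0.05115589931355385
[252.90530074 212.64533004] [253.95926996 240.27333416] [250.73669238 -29.22820262]
```

View pics/wrist2.png

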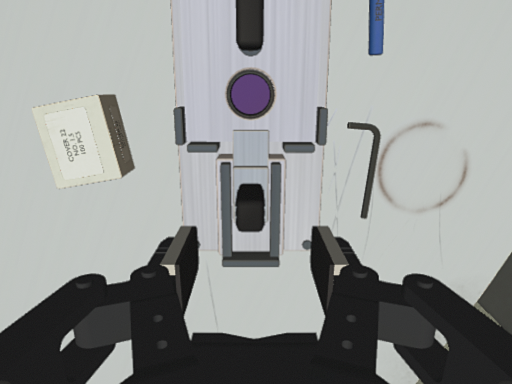

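The knob top is at about (250.5,213), within 2 px of the prediction of (252.9,212.6). It stands between the jaws, so I'll descend and pinch it.

Emit:
send_rows([
  [[0.08, -0.004, 0.003], [0, 0, 0], 0.2],
  [[0.16, -0.004, 0.003], [0, 0, 0], 0.2],
  [[0.235, -0.004, 0.003], [0, 0, 0], 0.2],
  [[0.235, -0.004, 0.003], [0, 0, 0], 0.2],
  [[0.235, -0.004, 0.003], [0, 0, 0], -1],
  [[0.235, -0.004, 0.003], [0, 0, 0], -1],
  [[0.235, -0.004, 0.003], [0, 0, 0], -1],
  [[0.235, -0.004, 0.003], [0, 0, 0], -1],
], grip_force=40)

```text
time_s: 3.6
eef_pos: [0.5353, 0.0328, 0.0544]
orientation: [[0.004, -0.911, -0.412], [-0.001, -0.412, 0.911], [-1.0, -0.004, -0.003]]
wrist_force: [-5.7, -1.1, 8.6]
grip_width: 0.0151
```

Emit:
send_rows([
  [[0, 0, 0], [0, 0, 0], -1],
  [[0, 0, 0], [0, 0, 0], -1],
  [[0, 0, 0], [0, 0, 0], -1],
  [[0, 0, 0], [0, 0, 0], -1],
])

```text
time_s: 3.93
eef_pos: [0.5351, 0.0328, 0.0546]
orientation: [[0.004, -0.911, -0.412], [-0.001, -0.412, 0.911], [-1.0, -0.003, -0.002]]
wrist_force: [-0.5, 0.7, -3.5]
grip_width: 0.0158
```

Emit:
send_rows([
  [[0, 0, 0.02], [0, 0, 0], -1],
  [[0, 0, 0.04], [0, 0, 0], -1],
  [[0, 0, 0.06], [0, 0, 0], -1],
  [[0, 0, 0.075], [0, 0, 0], -1],
  [[0, 0, 0.08], [0, 0, 0], -1],
  [[0, 0, 0.08], [0, 0, 0], -1],
])

```text
time_s: 4.43
eef_pos: [0.5249, 0.0556, 0.0546]
orientation: [[0.004, -0.911, -0.412], [-0.0, -0.412, 0.911], [-1.0, -0.003, -0.002]]
wrist_force: [-1.8, 1.3, -2.9]
grip_width: 0.0155
```

Emit:
send_rows([
  [[0, 0, 0.007], [0, 0, 0], -1],
  [[0, 0, 0.014], [0, 0, 0], -1],
  [[0, 0, 0.014], [0, 0, 0], -1],
  [[0, 0, 0.014], [0, 0, 0], -1],
])

```text
time_s: 4.77
eef_pos: [0.5242, 0.0572, 0.0546]
orientation: [[0.005, -0.911, -0.412], [-0.004, -0.412, 0.911], [-1.0, -0.003, -0.006]]
wrist_force: [7.5, -12.6, -9.4]
grip_width: 0.0154
```

Emit:
send_rows([
  [[0, 0, 0.003], [0, 0, 0], 0.2],
  [[0, 0, 0], [0, 0, 0], 0.2],
  [[0, 0, 0], [0, 0, 0], 0.2],
  [[0, 0, 0], [0, 0, 0], 0.2],
  [[-0.1, 0, 0], [0, 0, 0], 0.2],
  [[-0.22, 0, 0], [0, 0, 0], 0.2],
  [[-0.28, 0, 0], [0, 0, 0], 0.2],
  [[-0.28, 0, 0], [0, 0, 0], 0.2],
])

```text
time_s: 5.43
eef_pos: [0.5269, 0.0584, 0.1442]
orientation: [[0.015, -0.91, -0.413], [-0.001, -0.413, 0.911], [-1.0, -0.013, -0.008]]
wrist_force: [0.4, -0.1, -0.5]
grip_width: 0.0513
```

```bash
python3 - <<'E'
from h import *
import pickle
st=robot.observe();print(st['eef_pos'],st['orientation'],st['grip_width'])
im=robot.read_camera('wrist');cv2.imwrite('pics/wrist3.png',im[:,:,::-1])
a=robot.read_camera('scene')[:,:,::-1];cv2.imwrite('pics/scene3.png',a)
pickle.dump(st,open('st3.pkl','wb'))
E
```

```text
[0.52687594 0.0584447  0.1442084 ] [[ 0.01500928 -0.910429   -0.41339297]
 [-0.0014275  -0.41345863  0.91052178]
 [-0.99988634 -0.01307615 -0.00750535]] 0.051292324175316185
```

View pics/wrist3.png

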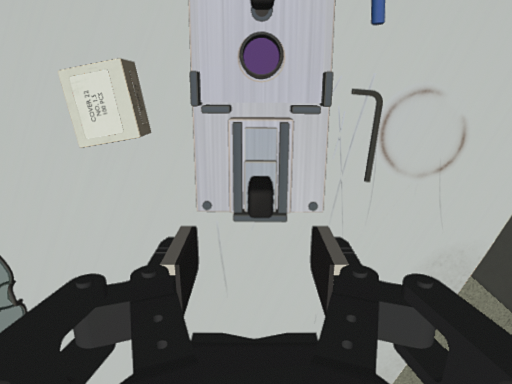

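```bash
python3 - <<'E'
from h import *
import pickle
im=cv2.imread('pics/wrist3.png')[100:230,180:350];cv2.imwrite('pics/w3c.png',cv2.resize(im,None,fx=4.5,fy=4.5,interpolation=cv2.INTER_CUBIC))
im=cv2.imread('pics/wrist2.png')[120:275,180:350];cv2.imwrite('pics/w2c.png',cv2.resize(im,None,fx=3.8,fy=3.8,interpolation=cv2.INTER_CUBIC))
E
```

```text
(no output)
```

View pics/w3c.png

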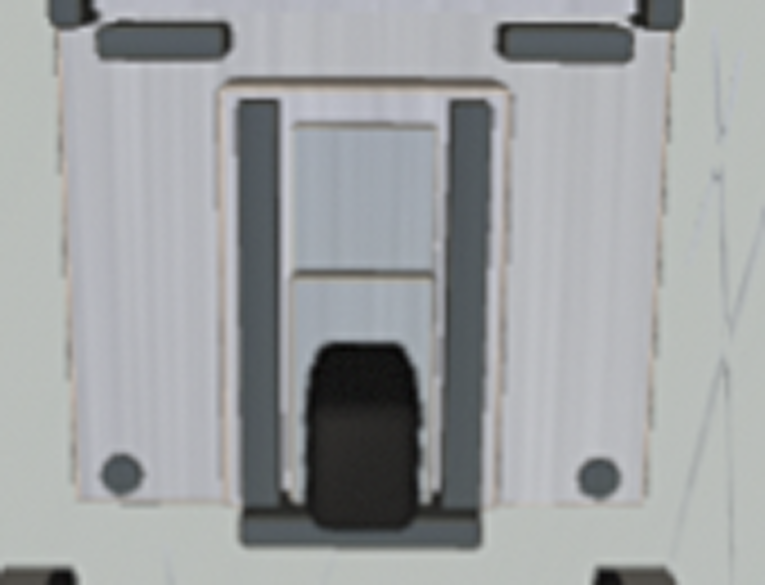

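View pics/w2c.png

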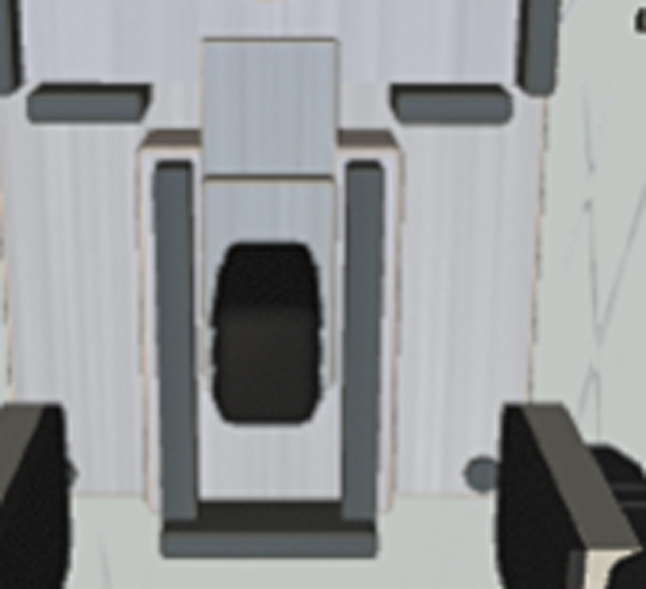

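```bash
python3 - <<'E'
from h import *
import pickle
L=lambda n:ext('wrist',pickle.load(open(n,'rb')))
W2=L('st2.pkl');W3=L('st3.pkl')
e=np.array([-.4115,.911,0])
# top face v range: w2 top 310..422, w3 415..525
k2=plane(W2,180+267/3.8,120+366/3.8,.084);k3=plane(W3,180+363/4.5,100+469/4.5,.084)
t2=plane(W2,180+270/3.8,120+39/3.8,.036);t3=plane(W3,180+365/4.5,100+125/4.5,.036)
b2=plane(W2,180+270/3.8,120+179/3.8,.04);b3=plane(W3,180+365/4.5,100+274/4.5,.04)
for a,b in((k2,k3),(t2,t3),(b2,b3)):print(a,b,(b-a)@e)
# hole fixed reference
h2=plane(W2,180+482/3.8,120+473/3.8,.01);h3=plane(W3,180+600/4.5,100+478/4.5,.01);print(h2,h3,(h3-h2)@e)
# end stop bar top front... 
s=plane(W3,180+362/4.5,100+512/4.5,.046);print('stop top front along y vs knob',(s-k3)@e)
E
```

```text
[0.53345962 0.03516392 0.084     ] [0.52235714 0.05979639 0.084     ] 0.02700884181459365
[ 0.55100936 -0.00424834  0.036     ] [0.53995268 0.02005303 0.036     ] 0.026688368899337858
[0.54090062 0.01817203 0.04      ] [0.52979109 0.04215585 0.04      ] 0.026420839919913983
[0.46896085 0.06569904 0.01      ] [0.46851998 0.06536864 0.01      ] -0.0001195784059153729
stop top front along y vs knob 0.02091592349364527
```

The lock moved about 26.7 mm to a hard stop: roughly 14 N, and its end is now against the stop bar. That fits a start at about 3.3 mm. Next I'll go above the handle.

Emit:
send_rows([
  [[-0.016, 0.01, -0.12], [0, -0.014, 0.027], 0.2],
  [[-0.016, 0.01, -0.24], [0, -0.014, 0.027], 0.2],
  [[-0.016, 0.01, -0.37], [0, -0.014, 0.027], 0.2],
  [[-0.016, 0.01, -0.495], [0, -0.014, 0.027], 0.2],
  [[-0.016, 0.01, -0.495], [0, -0.014, 0.027], 0.2],
  [[-0.016, 0.01, -0.495], [0, -0.014, 0.027], 0.2],
  [[-0.016, 0.01, -0.495], [0, -0.014, 0.027], 0.2],
])

```text
time_s: 6.12
eef_pos: [0.5821, -0.0782, 0.1441]
orientation: [[-0.01, -0.911, -0.412], [-0.001, -0.412, 0.911], [-1.0, 0.009, 0.003]]
wrist_force: [-0.5, 0.8, 0.1]
grip_width: 0.0514
```

```bash
python3 - <<'E'
from h import *
import pickle
st=robot.observe();print(st['eef_pos'],st['orientation'],st['grip_width'])
im=robot.read_camera('wrist');cv2.imwrite('pics/wrist4.png',im[:,:,::-1])
pickle.dump(st,open('st4.pkl','wb'))
W=ext('wrist',st)
print(proj(W,[.5855,-.078,.085]),proj(W,st['eef_pos']))
E
```

```text
[ 0.58213563 -0.07824737  0.14414723] [[-0.0097586  -0.91111186 -0.41204363]
 [-0.00126429 -0.41205168  0.9111596 ]
 [-0.99995158  0.00941258  0.00286914]] 0.0513655663754128
[247.99661562 197.48112594] [253.93904445 240.2684277 ]
```

View pics/wrist4.png

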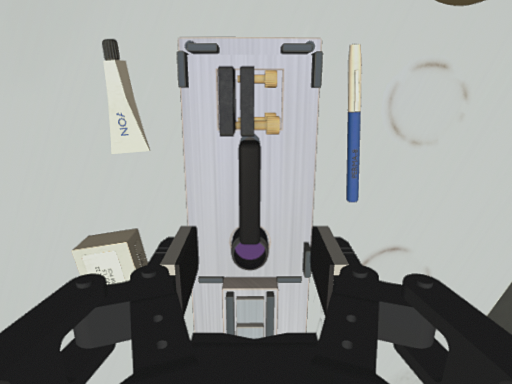

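Emit:
send_rows([
  [[0, 0, 0], [0, 0, 0], 0.2],
  [[0, 0, 0], [0, 0, 0], 0.2],
  [[0, 0, 0], [0, 0, 0], 0.2],
])

```text
time_s: 6.42
eef_pos: [0.582, -0.0768, 0.1447]
orientation: [[-0.009, -0.91, -0.414], [-0.001, -0.414, 0.91], [-1.0, 0.009, 0.003]]
wrist_force: [0.8, -0.2, 1.0]
grip_width: 0.0511
```

```bash
python3 - <<'E'
from h import *
im=cv2.imread('pics/wrist4.png')[120:280,200:310];cv2.imwrite('pics/w4c.png',cv2.resize(im,None,fx=3.7,fy=3.7,interpolation=cv2.INTER_CUBIC))
E
```

```text
(no output)
```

View pics/w4c.png

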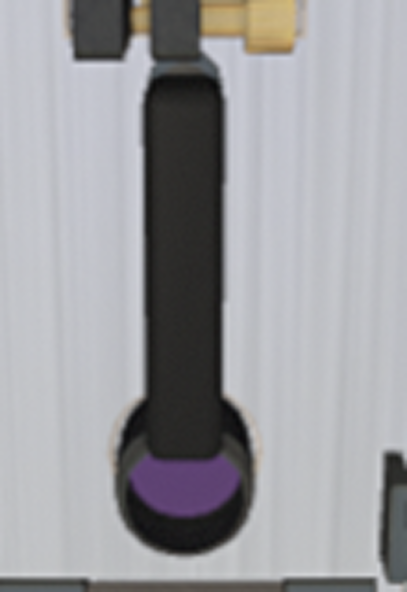

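```bash
python3 - <<'E'
from h import *
import pickle
L=lambda n:ext('wrist',pickle.load(open(n,'rb')))
W1=L('st1.pkl');W=L('st4.pkl')
for z in(.075,.08,.085,.09):
    a=plane(W,200+184/3.7,120+78/3.7,z);b=plane(W,200+184/3.7,120+460/3.7,z);l=plane(W,200+147/3.7,120+270/3.7,z);r=plane(W,200+221/3.7,120+270/3.7,z)
    print(z,(a+b)/2,np.linalg.norm(a-b),np.linalg.norm(l-r),np.degrees(np.arctan2(-(b-a)[0],(b-a)[1])))
a1=(170+(371-194)/3.1,5+231/3.1);b1=(170+(371-193)/3.1,5+438/3.1)
S=ext('scene')
print(tri([(W1,*a1),(W,200+184/3.7,120+78/3.7)]),tri([(W1,*b1),(W,200+184/3.7,120+460/3.7)]))
print(tri([(S,517/6+190,134/6+170),(W,200+184/3.7,120+269/3.7)]))
st=robot.observe();print(np.round(st['orientation'],4),st['eef_pos'])
R=np.array(st['orientation']);
for T in([.585,-.078,.056],):print(R.T@(np.array(T)-st['eef_pos'])/.3)
E
```

```text
0.075 [ 0.58384205 -0.07693197  0.075     ] 0.07201228244674006 0.013248151307185664 24.169533484006568
0.08 [ 0.5845054  -0.07843332  0.08      ] 0.07031645449157738 0.012936168620654916 24.169533484006532
0.085 [ 0.58516875 -0.07993467  0.085     ] 0.06862062653641475 0.012624185934124066 24.16953348400657
0.09 [ 0.5858321  -0.08143602  0.09      ] 0.06692479858125208 0.012312203247593214 24.16953348400652
(array([ 0.59815277, -0.10884617,  0.06844804]), [array([-0.,  0.]), array([ 0., -0.])]) (array([ 0.57093037, -0.04713456,  0.0823554 ]), [array([ 0.4, -0.1]), array([-0.6,  0.2])])
(array([ 0.58605006, -0.08126333,  0.08272438]), [array([-0.3, -0.1]), array([-0.4, -1.1])])
[[-0.0091 -0.9101 -0.4144]
 [-0.0012 -0.4144  0.9101]
 [-1.      0.0088  0.0026]] [ 0.58198232 -0.07679389  0.14466417]
[ 0.2954484  -0.01008449 -0.00860604]
```

Emit:
send_rows([
  [[0.1, -0.0073, -0.0145], [0, 0.005, -0.018], 0.2],
  [[0.2, -0.0073, -0.0145], [0, 0.005, -0.018], 0.2],
  [[0.26, -0.0073, -0.0145], [0, 0.005, -0.018], 0.2],
  [[0.299, -0.0073, -0.0145], [0, 0.005, -0.018], 0.2],
  [[0.299, -0.0073, -0.0145], [0, 0.005, -0.018], 0.2],
  [[0.299, -0.0073, -0.0145], [0, 0.005, -0.018], 0.2],
  [[0.299, -0.0073, -0.0145], [0, 0.005, -0.018], 0.2],
])

```text
time_s: 7.0
eef_pos: [0.5859, -0.0797, 0.0563]
orientation: [[0.002, -0.91, -0.415], [0.0, -0.415, 0.91], [-1.0, -0.002, -0.001]]
wrist_force: [0.3, -0.7, 0.9]
grip_width: 0.0514
```

```bash
python3 - <<'E'
from h import *
st=robot.observe();print(st['eef_pos'],np.round(st['orientation'],4),st['wrist_force'])
R=np.array(st['orientation']);print(R.T@(np.array([.585,-.08,.055])-st['eef_pos'])/.3)
im=robot.read_camera('wrist');cv2.imwrite('pics/wrist5.png',im[:,:,::-1])
E
```

```text
[ 0.58586972 -0.07974293  0.05627454] [[ 0.0023 -0.9098 -0.415 ]
 [ 0.     -0.415   0.9098]
 [-1.     -0.0021 -0.001 ]] [ 0.29982422 -0.65196852  0.86917344]
[0.00424175 0.00300218 0.00042761]
```

View pics/wrist5.png

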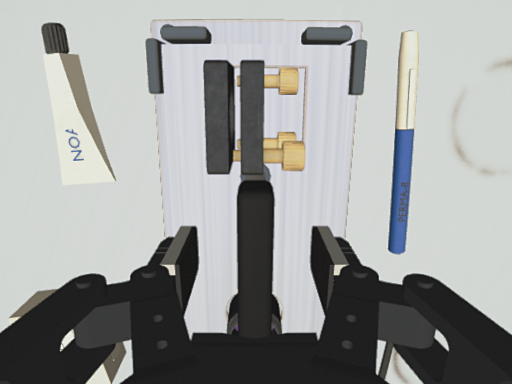

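The bar sits centred between the pads, at u≈255. I'll close the gripper.

Emit:
send_rows([
  [[0.003, 0.003, 0], [0, 0, 0], -1],
  [[0.003, 0.003, 0], [0, 0, 0], -1],
  [[0.003, 0.003, 0], [0, 0, 0], -1],
  [[0.003, 0.003, 0], [0, 0, 0], -1],
  [[0.003, 0.003, 0], [0, 0, 0], -1],
  [[0.003, 0.003, 0], [0, 0, 0], -1],
  [[0.003, 0.003, 0], [0, 0, 0], -1],
  [[0.003, 0.003, 0], [0, 0, 0], -1],
], grip_force=80)

```text
time_s: 7.72
eef_pos: [0.5858, -0.08, 0.0564]
orientation: [[0.004, -0.91, -0.415], [0.0, -0.415, 0.91], [-1.0, -0.004, -0.002]]
wrist_force: [0.0, 1.5, 5.6]
grip_width: 0.0127
```

```bash
python3 - <<'E'
from h import *
st=robot.observe();print(st['eef_pos'],np.round(st['orientation'],4),st['wrist_force'],st['wrist_torque'],st['grip_width'])
E
```

```text
[ 0.58578066 -0.08002127  0.05639367] [[ 4.400e-03 -9.098e-01 -4.151e-01]
 [ 2.000e-04 -4.151e-01  9.098e-01]
 [-1.000e+00 -4.100e-03 -1.600e-03]] [0.00910641 1.48282153 5.56579095] [ 0.47381129  0.3287287  -0.14508873] 0.0126763028627554
```

Emit:
send_rows([
  [[-0.005, 0, 0], [0, 0, 0], -1],
  [[-0.01, 0, 0], [0, 0, 0], -1],
  [[-0.018, 0, 0], [0, 0, 0], -1],
  [[-0.026, 0, 0], [0, 0, 0], -1],
  [[-0.034, 0, 0], [0, 0, 0], -1],
  [[-0.042, 0, 0], [0, 0, 0], -1],
  [[-0.05, 0, 0], [0, 0, 0], -1],
  [[-0.05, 0, 0], [0, 0, 0], -1],
])

```text
time_s: 8.38
eef_pos: [0.5861, -0.08, 0.072]
orientation: [[0.005, -0.91, -0.415], [0.0, -0.415, 0.91], [-1.0, -0.005, -0.002]]
wrist_force: [0.1, 0.5, -5.3]
grip_width: 0.0129
```

```bash
python3 - <<'E'
from h import *
st=robot.observe();print(st['eef_pos'],np.round(st['orientation'],4),st['wrist_force'],st['wrist_torque'],st['grip_width'])
im=robot.read_camera('wrist');cv2.imwrite('pics/wrist6.png',im[:,:,::-1])
im=robot.read_camera('scene')[160:260,190:330,::-1];cv2.imwrite('pics/scene6.png',cv2.resize(im,None,fx=5,fy=5,interpolation=cv2.INTER_CUBIC))
E
```

```text
[ 0.58609545 -0.08002561  0.07204042] [[ 5.400e-03 -9.097e-01 -4.152e-01]
 [ 1.000e-04 -4.152e-01  9.097e-01]
 [-1.000e+00 -5.000e-03 -2.100e-03]] [ 0.05390221  0.47649187 -5.33851461] [-0.0560849  -0.04743428  0.01138789] 0.012899665061455862
```

View pics/wrist6.png

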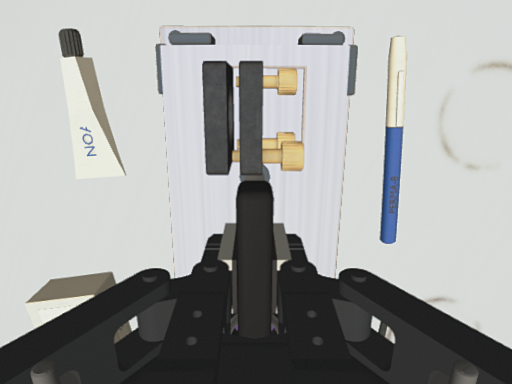

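View pics/scene6.png

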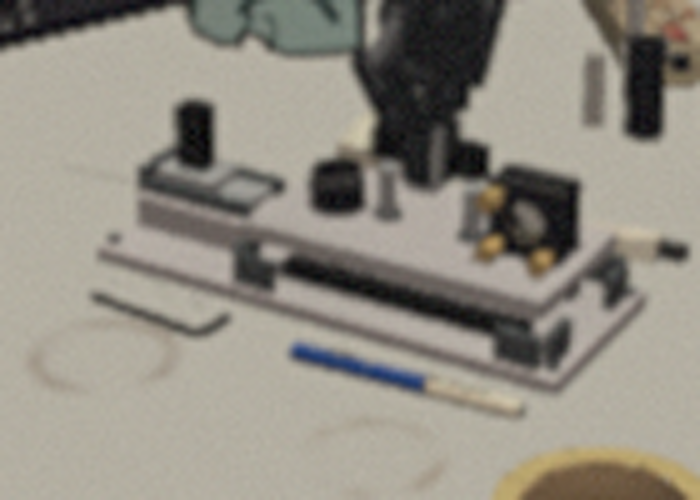

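The carrier is clear of the nest, level, and pulls 5.3 N. Both parts are standing, so I'll lift the rest of the way smoothly.

Emit:
send_rows([
  [[-0.015, 0, 0], [0, 0, 0], -1],
  [[-0.04, 0, 0], [0, 0, 0], -1],
  [[-0.07, 0, 0], [0, 0, 0], -1],
  [[-0.105, 0, 0], [0, 0, 0], -1],
  [[-0.14, 0, 0], [0, 0, 0], -1],
  [[-0.17, 0, 0], [0, 0, 0], -1],
  [[-0.19, 0, 0], [0, 0, 0], -1],
  [[-0.2, 0, 0], [0, 0, 0], -1],
])

```text
time_s: 9.15
eef_pos: [0.5861, -0.08, 0.1331]
orientation: [[0.007, -0.91, -0.415], [0.0, -0.415, 0.91], [-1.0, -0.006, -0.002]]
wrist_force: [-0.0, 1.1, -4.2]
grip_width: 0.0127
```

Emit:
send_rows([
  [[-0.015, 0, 0], [0, 0, 0], -1],
  [[-0.045, 0, 0], [0, 0, 0], -1],
  [[-0.08, 0, 0], [0, 0, 0], -1],
  [[-0.12, 0, 0], [0, 0, 0], -1],
  [[-0.16, 0, 0], [0, 0, 0], -1],
  [[-0.195, 0, 0], [0, 0, 0], -1],
  [[-0.22, 0, 0], [0, 0, 0], -1],
  [[-0.23, 0, 0], [0, 0, 0], -1],
])

```text
time_s: 9.82
eef_pos: [0.5863, -0.0801, 0.204]
orientation: [[0.009, -0.91, -0.415], [0.0, -0.415, 0.91], [-1.0, -0.009, -0.004]]
wrist_force: [-0.7, 0.4, -4.7]
grip_width: 0.0128
```

Emit:
send_rows([
  [[-0.005, 0, 0], [0, 0, 0], -1],
  [[-0.005, 0, 0], [0, 0, 0], -1],
  [[-0.005, 0, 0], [0, 0, 0], -1],
  [[-0.005, 0, 0], [0, 0, 0], -1],
  [[-0.005, 0, 0], [0, 0, 0], -1],
  [[-0.005, 0, 0], [0, 0, 0], -1],
])

```text
time_s: 10.32
eef_pos: [0.586, -0.0801, 0.205]
orientation: [[0.008, -0.91, -0.415], [0.0, -0.415, 0.91], [-1.0, -0.008, -0.003]]
wrist_force: [-0.3, 0.2, -3.9]
grip_width: 0.0131
```

```bash
python3 - <<'E'
from h import *
st=robot.observe();print(st['eef_pos'],np.round(st['orientation'],4),st['wrist_force'],st['wrist_torque'],st['grip_width'],st['dq'],st['time_s'])
im=robot.read_camera('wrist');cv2.imwrite('pics/wrist7.png',im[:,:,::-1])
im=robot.read_camera('scene')[130:260,190:330,::-1];cv2.imwrite('pics/scene7.png',cv2.resize(im,None,fx=4.5,fy=4.5,interpolation=cv2.INTER_CUBIC))
im=robot.read_camera('side')[100:235,165:325,::-1];cv2.imwrite('pics/side7.png',cv2.resize(im,None,fx=4.3,fy=4.3,interpolation=cv2.INTER_CUBIC))
E
```

```text
[ 0.5860404  -0.08010617  0.20500054] [[ 8.500e-03 -9.097e-01 -4.152e-01]
 [ 2.000e-04 -4.152e-01  9.097e-01]
 [-1.000e+00 -7.800e-03 -3.300e-03]] [-0.32033895  0.24571073 -3.85578579] [-0.01851522  0.08855926  0.02827813] 0.013074459662867306 [-0.03071661 -0.0687485   0.29055673 -0.00575733 -0.03587744  0.27974291] 10.3167
```

View pics/wrist7.png

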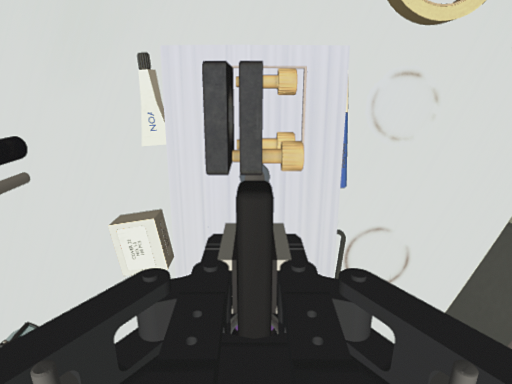

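View pics/scene7.png

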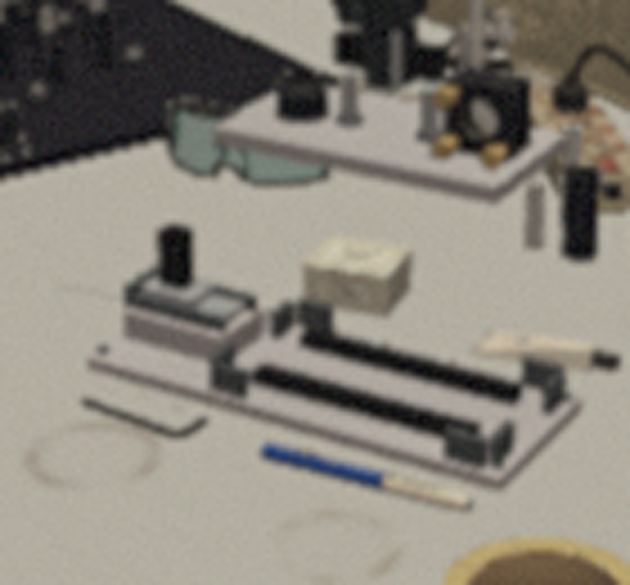

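View pics/side7.png

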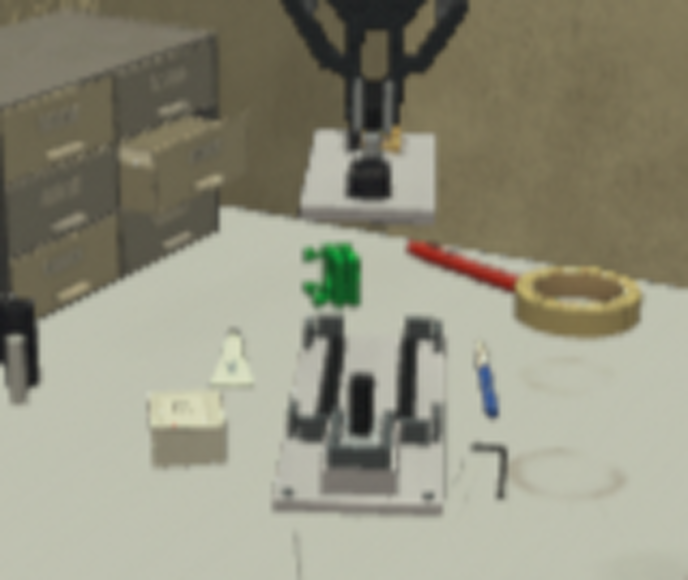

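The carrier hangs level over the empty nest, about 14.9 cm up. The tube is at scene-crop (300,95) and the mount at (490,110), both in their recesses. The lock is still back at its stop and the bystanders haven't moved.

```bash
python3 - <<'E'
from rig import robot
print(robot.hand_in())
print(robot.observe()['eef_pos'],robot.observe()['grip_width'])
E
```

```text
the job is handed in; nothing more can be done
None
the job is handed in; nothing more can be done
```

The transport lock is at its end stop, and I handed the job in with the arm holding the carrier level about 14.9 cm above its seat. This took about 10.3 s of the 42 s allowed.

- **Lock:** I pinched the knob and slid it along the cradle until it hit the end stop at about 14 N, well above its friction of about 2.5 N. The pictures show about 26.7 mm of travel, which fits a start near 3.3 mm. The bolt's end is against the stop bar.
- **Carrier:** I gripped the handle bar at 80 N and lifted it straight up. The last reading showed the arm nearly still and the tool's tilt changed by about 0.25° since the grasp. The handle had not moved in the wrist view, so there was no sign of slipping.
- **Parts and bystanders:** The lens tube and mirror mount stand in their recesses. The pen, glue tube, carton, hex key and green look-alike look unmoved. I did not check the tin and tissue pack in the last pictures, but the arm was never near them after it left the start.
- **Disagreements:**
  - The heights measured from two views came out mostly 2–3 mm below the stated ones.
  - One far-end handle point came out about 17 mm too low, because the two wrist views of it were nearly in line. I did not use that point.
  - The measured weight varied between 3.9 and 5.3 N.
  - The tool's tilt read up to 0.9° off while I was moving between the lock and the handle. I corrected this before gripping the handle.

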